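# Shut the touch guard over the torqued battery terminal

## Task

On the open battery pack, only the terminal bolt with the bright green paint mark has been torqued. With the fingertips, without gripping it, push that terminal's orange guard over and press it gently until it is fully shut, then draw the hand back at least 15 cm from it. Leave the other three guards standing open as they are and do not disturb the tools and parts lying about.

Things in the scene. Friction and masses are not known exactly. Their poses are not given: they have to be found in the camera images.
- terminal_marked: terminal with green torque mark: black base 46 x 44 mm, aluminium lug, hex bolt, a 34 x 12 mm bright green paint stripe across them. Origin: centre of underside, on the module's top, 116 mm over the bench. z up; x level, from the hinge to the side where the guard closes (within 0.12 rad of world x); y along the hinge. May be at any corner
- hinge_marked (a point): middle of the hinge line of the marked terminal's guard, on the robot's side of the terminal: 22.5 mm to -x of the terminal's origin and 18.5 mm above it. The hinge is stiff (0.02 N m, some 0.6 N at 35 mm from it), without spring: the guard stays at whatever angle it is left
- guard_marked (a joint): angle (rad) of the marked terminal's guard, 0 = fully shut on a hard stop, 1.57 = upright; starts 1.6 to 1.9, leaning towards the robot, outer face to the robot (limit 2.1). Flat orange flap, 46 mm wide along the hinge, 48 mm from hinge to free edge, then a thumb tab 16 mm wide, 5 mm long; 12 g. Its outer face lies 4 mm off the hinge line: level when shut, 138.5 mm over the bench
- edge_marked (a point): middle of the free edge of the marked terminal's guard, on its outer face, 48 mm from the hinge line
- terminal_b: another terminal, at another corner, of the same make and size with its axes alike, its bolt without paint
- edge_b (a point): middle of the free edge of the guard of terminal_b, which stands open between 1.6 and 1.9 rad and is to stay so
- terminal_c: another terminal, at another corner, of the same make and size with its axes alike, its bolt without paint
- edge_c (a point): middle of the free edge of the guard of terminal_c, which stands open between 1.6 and 1.9 rad and is to stay so
- terminal_d: another terminal, at another corner, of the same make and size with its axes alike, its bolt without paint
- edge_d (a point): middle of the free edge of the guard of terminal_d, which stands open between 1.6 and 1.9 rad and is to stay so
- pack: the pack, fixed to the bench: aluminium tray 400 (x) x 450 (y) mm with 90 mm walls, in it two black modules, each 151 x 355 mm, long in y, side by side in x, their flat tops 116 mm above the bench. Origin: centre of the underside. The terminals stand on the modules at x = -67 or +67 mm, y = -145 or +145 mm from it, turned as it is; low aluminium links join them in x
- pen: white paint marker with green cap, 131 x 15 x 16 mm, long along its x, lying on the middle of the nearer module; origin: centre of the underside. Loose
- socket: orange insulated socket, 28 mm across, 54 mm high, standing on the middle of the farther module; origin: centre of the underside. Loose
- wrench: torque wrench with orange handle, 323 mm long along its x, 36 mm across, lying on the bench to the right of the pack; origin: under the shaft near the handle. Loose
- busbar: copper busbar in orange insulation, 150 x 24 x 8 mm, lying on the bench to the left of the pack; origin: centre of the underside. Loose
- plug: orange and black power plug, 92 x 60 x 40 mm, on the bench to the left of the pack; origin: centre of the orange part's underside. Loose

How it is judged (in metres and radians):
On the way, in this order (a step that is already met when the one before it is completed fails the run):
1. the fingers touch the marked terminal's guard while it is still open (contact force between the fingers and terminal_marked above 0.15 N and value of joint guard_marked above 0.3 rad), for 0.02 s.
2. the marked terminal's guard is fully shut (value of joint guard_marked below 0.06 rad), for 0.2 s.
At the end, for the whole second after the job is handed in: the marked terminal's guard is within 0.06 rad of fully shut, the TCP is more than 130 mm from that terminal's origin, the free edges of the other three guards are within 8 mm and the loose things within 12 mm of where they began (value of joint guard_marked below 0.06 rad and distance between the grasp point and terminal_marked above 0.13 m and distance of each of edge_b, edge_c, edge_d from where it was at the start of the episode below 0.008 m and distance of each of pen, socket, wrench, busbar, plug from where it was at the start of the episode below 0.012 m); the robot touches nothing.
It fails at once if the fingers press or grip the marked terminal or its guard with more than 30 N (contact force between the fingers and terminal_marked above 30 N).
It fails at once if another part of the robot than the fingers touches the marked terminal (contact force between the arm and terminal_marked above 2 N).
It fails at once if another terminal's guard is moved by more than 8 mm at its edge (distance of any of edge_b, edge_c, edge_d from where it was at the start of the episode above 0.008 m).
It fails at once if a loose tool or part is moved or lifted by more than 12 mm (distance of any of pen, socket, wrench, busbar, plug from where it was at the start of the episode above 0.012 m).
It also fails if it takes over 32 s, if anything falls off the work surface, if the arm or the gripper's body presses on something with over 40 N, if the wrist force passes 120 N, or if a joint passes its speed limit or range.

## Robot

A 6-joint arm with a two-finger parallel gripper is mounted at the origin on the work surface. World frame = base frame: x ahead of the robot, y to its left, z up, the work surface at z = 0. Lengths are in mm, angles in rad, forces in N, time in s.
With the tool pointing down it reaches from about 350 to 975 mm from the base axis. Payload 7.1 kg.
Tool frame: the origin (TCP) lies between the finger pads, 19 mm behind the fingertips; this is the grasp point; z points along the fingers, y is the line along which they close (so a half turn about z gives the same grasp; the last joint's range is limited). The gripper opens to 88 mm and grips with 3 to 60 N. Pads are 20 mm wide; open, the fingers measure 115 mm over their backs; the gripper's body (75 mm by 178 mm) begins 61 mm behind the grasp point.
Start: joints at [1.317, 0.423, 1.63, -0, 1.089, -0.019], TCP at [145.374, 607.842, 241.375] pointing down, gripper open.
Joint ranges: [-3, 3], [-0.9, 2.11], [0.09, 2.58], [-1.31, 4.45], [0.11, 2.69], [-2.54, 2.54]. Speed limits (rad/s): [2.39, 2.39, 3.01, 3.14, 3.14, 3.14].

## Interface

Orientations are given as a rotation vector (axis times angle).
In Python, from workcell import get_obs, get_image, camera_params, close_job gives the robot as it stands.
- The arm moves only by the shell command python3 -m creep 'ROWS' [OPENING]. ROWS is a JSON object of lists of equal length, an entry for each row: "delta_pos": the shift along the tool's x, y, z in m, a list of three; "twist": the turn, a rotation vector about the tool's x, y, z in degrees, a list of three. A call has 1 to 20 rows; each row shifts and turns the commanded pose from where the row before left it, along the tool's axes as they then stand; what a row does not reach is not made up. A row lasts 1/12 s, in which the tool goes at most 41.7 mm and 7.16 degrees, less where a joint would pass 70% of its speed; a pose out of reach is approached as far as the arm can. A call with a gripper value outside its range is refused whole. OPENING is the opening, from 0 (shut) to 1 (fully open), set as the call begins (- or left out, the last holds). The fingers move at their own pace and stop on an object; the grip force is fixed at half the most. Time passes only in rows, so rows that do not move let the fingers close. It gives the time, the measured TCP pose, the force, the opening and the grip force at its end, in the units of the state.
- get_obs(): the state, without advancing time (a new reading comes with each control period).
- get_image(name): name is "scene" or "top"; returns (picture, depth): 420x560x3 uint8, red, green, blue; 420x560 float32, mm along the optical axis (not along the pixel's ray), 0 where there is no reading.
- camera_params(name): a dict with "camera_matrix" (3x3 intrinsics, pixels), "extrinsics" (4x4, takes a point from camera to world coordinates). Camera axes: x right, y down, z forward; pixel columns grow to the right and rows downward; lengths in mm; the calibration is good to about 2 mm. A picture is of the moment at which its call begins. camera_params takes no time and is no camera call.
- close_job(): hands the job in; it is judged then, once.
The state is a dict: "t": time; "qpos": joint angles; "qvel": joint speeds; "joint_torque": joint torques, N m; "ee_pos": TCP position; "orientation": TCP orientation; "ft_force": force on the tool from outside, world axes, zero at the start; "moment": the same for the moment, N m; "width": finger opening in mm; "grasp_force": force on a finger pad.
Only numpy, scipy, OpenCV 4.12 (cv2) and the standard library are available. Lean on these libraries where they do the work, as an engineer would, in place of code of your own. Each camera call takes 0.05 s, during which the arm holds its last target. There are 200 camera calls.

## Working session

There is one attempt and no reset: what is moved stays moved. The work goes in short steps, Python scripts to look and compute and a shell command to move; the robot and the scene stay as the last step left them, time stands still between calls to the robot, and variables do not carry over. Pictures are saved under pics/ and viewed, at most 10 in all, crops included, and the job is handed in when it is done.

```bash
mkdir -p pics
python3 - <<'E'
from workcell import *
import cv2,numpy as np
for n in("scene","top"):
    p,d=get_image(n);cv2.imwrite(f"pics/{n}0.png",p[:,:,::-1]);np.savez(f"{n}0.npz",p=p,d=d)
    c=camera_params(n);print(n,np.round(c["camera_matrix"],1).tolist(),np.round(c["extrinsics"],3).tolist())
o=get_obs();print(o)
E
```

```text
scene [[502.4, 0.0, 286.6], [0.0, 502.4, 214.3], [0.0, 0.0, 1.0]] [[-0.374, 0.688, -0.622, 1362.022], [0.927, 0.29, -0.236, 307.197], [0.018, -0.665, -0.747, 1066.699], [0.0, 0.0, 0.0, 1.0]]
top [[400.9, 0.0, 284.9], [0.0, 400.9, 211.9], [0.0, 0.0, 1.0]] [[0.008, -0.988, 0.151, 421.089], [-1.0, -0.006, 0.009, -16.989], [-0.008, -0.151, -0.988, 1110.119], [0.0, 0.0, 0.0, 1.0]]
{'t': 0.1, 'qpos': array([ 1.31700365e+00,  4.23765665e-01,  1.63057339e+00, -1.46277867e-05,
        1.08858607e+00, -1.90041777e-02]), 'qvel': array([ 0.00070169, -0.00336691, -0.00366969,  0.00116433, -0.00120154,
       -0.00070148]), 'joint_torque': array([ 1.05482006e-03, -5.45612347e+01, -2.74324286e+01,  6.46108948e-02,
        1.88097346e-02, -3.14135457e-05]), 'ee_pos': array([145.26567649, 607.41790125, 240.69441804]), 'orientation': array([-3.67927994e-01, -3.11980309e+00,  2.07626836e-03]), 'ft_force': array([0.53029248, 0.39090529, 0.11419717]), 'moment': array([ 0.01366449, -0.02623223,  0.01129   ]), 'grasp_force': 0.0, 'width': 87.73275946465527}
```

View pics/top0.png

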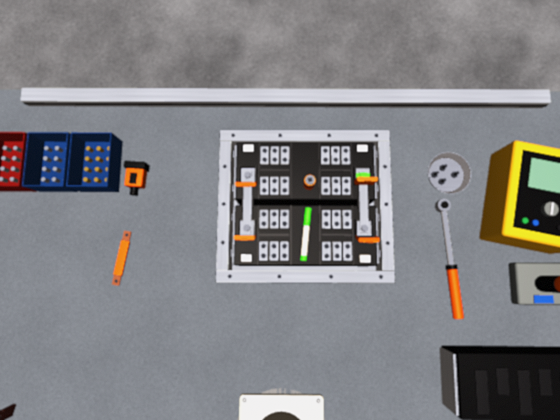

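View pics/scene0.png

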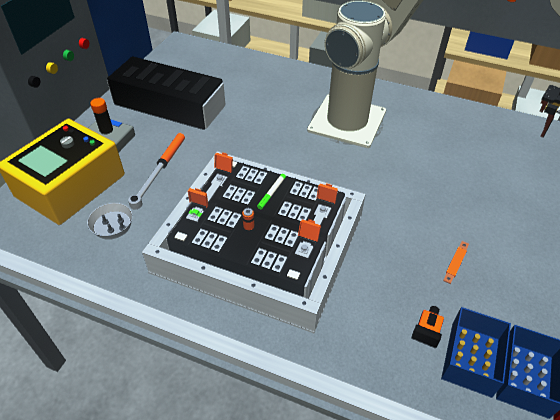

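The marked terminal is the far-right corner: green at top (363,173) and scene (195,212), with its orange guard just robot-side of it. The other guards are at top (369,240), (245,184) and (244,238). The socket is at (310,180) and the pen at (306,235).

```bash
cat > h.py <<'E'
import numpy as np,cv2
from workcell import camera_params
def ray(n,u,v):
    c=camera_params(n);K=np.array(c["camera_matrix"]);T=np.array(c["extrinsics"])
    return T[:3,3],T[:3,:3]@np.linalg.inv(K)@[u,v,1]
def plane(n,u,v,z):
    o,d=ray(n,u,v);return o+d*(z-o[2])/d[2]
def tri(a,b):
    o1,d1=ray("top",*a);o2,d2=ray("scene",*b);s=np.linalg.lstsq(np.c_[d1,-d2],o2-o1,rcond=None)[0]
    p,q=o1+s[0]*d1,o2+s[1]*d2;return (p+q)/2,np.linalg.norm(p-q)
def cloud(n,m,d):
    v,u=np.nonzero(m&(d>0));o,_=ray(n,0,0)
    return np.array([o+ray1*d[y,x] for x,y in zip(u,v) for ray1 in [ray(n,x,y)[1]]])
def blobs(p,lo,hi,amin=15):
    m=cv2.inRange(cv2.cvtColor(p,cv2.COLOR_RGB2HSV),lo,hi)
    k,l,s,c=cv2.connectedComponentsWithStats(m)
    return [(c[i],s[i],l==i) for i in range(1,k) if s[i][4]>=amin]
E
python3 - <<'E'
from h import *
np.set_printoptions(precision=1,suppress=True)
for n in("top","scene"):
    f=np.load(n+"0.npz");p,d=f["p"],f["d"]
    for nm,lo,hi in(("green",(50,150,100),(70,255,255)),("orange",(3,170,120),(18,255,255))):
        for c,s,m in blobs(p,lo,hi):
            P=cloud(n,m,d)
            if len(P)and 250<P[:,0].mean()<750 and abs(P[:,1].mean())<260: print(n,nm,c,s,"med",np.median(P,0),"p5",np.percentile(P,3,0),"p95",np.percentile(P,97,0))
    cv2.imwrite(f"pics/{n}_crop.png",cv2.resize(p[120:290,210:400] if n=="top" else p[145:335,140:370],None,fx=3,fy=3,interpolation=cv2.INTER_CUBIC)[:,:,::-1])
E
```

```text
top green [362.6 173.9] [356 173  15   4  28] med [ 669.1 -201.9  130.3] p5 [ 666.8 -220.7  121.4] p95 [ 671.4 -186.8  136.8]
top green [307.1 215.7] [303 207   9  18 119] med [561.8 -62.8 127.8] p5 [541.4 -73.5 114.1] p95 [583.5 -53.2 131.9]
top green [303.  258.1] [300 256   7   5  33] med [458.  -53.  126.5] p5 [453.5 -61.  112.4] p95 [463.  -45.8 129.3]
top orange [307.7 182.9] [304 177  12   9  22] med [636.7 -60.2 161.4] p5 [632.1 -82.3 113.2] p95 [650.9 -53.9 166.6]
top orange [367.2 179.2] [356 176  22   6  97] med [ 643.1 -205.   180.7] p5 [ 639.4 -251.5   68.1] p95 [ 668.3 -178.7  186.4]
top orange [245. 184.] [236 181  21   6  82] med [631.7  89.2 178.7] p5 [627.   63.5 113.5] p95 [644.6 110.1 182.4]
top orange [244.4 237.8] [235 235  21   6 105] med [502.   86.1 180.2] p5 [498.6  63.  113.6] p95 [508.1 107.1 185. ]
top orange [368.3 239.5] [358 237  22   7 128] med [ 500.8 -204.7  179.9] p5 [ 496.1 -236.   103.7] p95 [ 505.7 -181.1  184.7]
scene green [282.7 175.5] [280 174   6   5  15] med [458.4 -50.3 131.6] p5 [453.7 -57.8 127.3] p95 [463.9 -45.3 135. ]
scene green [26
[... 216 characters left out ...]
 -187.5  138.3]
scene orange [223.1 161.5] [215 153  17  20 253] med [ 502.8 -202.8  162.5] p5 [ 496.  -224.9  140.6] p95 [ 509.  -179.4  186.2]
scene orange [327.  192.4] [317 184  21  20 283] med [503.9  87.9 165.1] p5 [497.8  65.6 140.6] p95 [510.  110.5 186.7]Traceback (most recent call last):
  File "<stdin>", line 7, in <module>
  File "h.py", line 13, in cloud
    return np.array([o+ray1*d[y,x] for x,y in zip(u,v) for ray1 in [ray(n,x,y)[1]]])
                                                                    ~~~^^^^^^^
  File "h.py", line 4, in ray
    c=camera_params(n);K=np.array(c["camera_matrix"]);T=np.array(c["extrinsics"])
ValueError: time passes only in moves, steps and waits
```

View pics/top_crop.png

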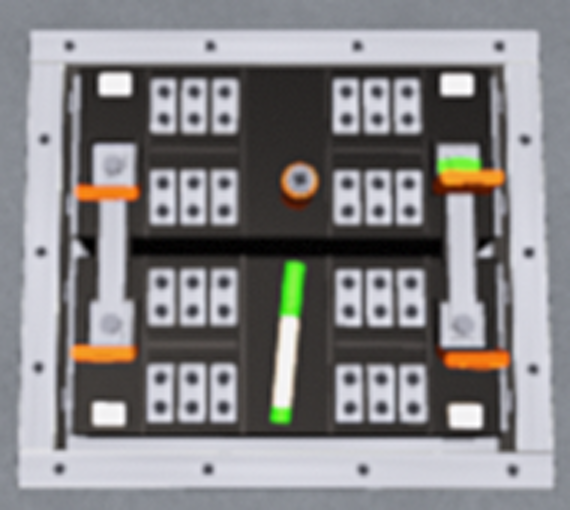

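The top crop confirms that the far-right terminal carries the green stripe, partly under its leaning guard. I'll cache the calibration and finish the scene view.

```bash
sed -i 's/^def ray/import functools\ncamera_params=functools.cache(camera_params)\ndef ray/' h.py
python3 - <<'E'
from h import *
np.set_printoptions(precision=1,suppress=True)
F={n:np.load(n+"0.npz") for n in("top","scene")}
p,d=F["scene"]["p"],F["scene"]["d"]
for c,s,m in blobs(p,(3,170,120),(18,255,255)):
    P=cloud("scene",m,d)
    if len(P)<50 or not(450<P[:,0].mean()<700 and abs(P[:,1].mean())<260):continue
    P=P[(P[:,2]>142)&(P[:,2]<195)]; A=np.c_[P[:,1],P[:,2],np.ones(len(P))]
    w=np.linalg.lstsq(A,P[:,0],rcond=None)[0]
    hi=P[P[:,2]>176]
    print(c,s,"med",np.median(P,0),"y",np.percentile(P[:,1],[2,98]),"zmax",np.percentile(P[:,2],98),"dx/dy,dx/dz",np.round(w[:2],3),"face x at z=134.5,180:",w@[P[:,1].mean(),134.5,1],w@[P[:,1].mean(),180,1])
gt=[b for b in blobs(F["top"]["p"],(50,150,100),(70,255,255)) if b[0][0]>350][0][0]
gs=[b for b in blobs(p,(50,150,100),(70,255,255)) if b[0][0]<220][0][0]
print("green tri",tri(gt,gs),"scene plane",plane("scene",*gs,132),"top",plane("top",*gt,132))
# tray rim outer corners, top view
t=F["top"]["p"]; hsv=cv2.cvtColor(t,cv2.COLOR_RGB2HSV)
D=F["top"]["d"]; v,u=np.mgrid[:420,:560]
o,_=ray("top",0,0);R=np.stack([(u-284.9)/400.9,(v-211.9)/400.9,np.ones_like(u,float)],-1)@np.array(camera_params("top")["extrinsics"])[:3,:3].T
X=o+R*D[...,None]; m=((X[...,2]>60)&(X[...,2]<200)&(X[...,0]>300)&(X[...,0]<850)&(abs(X[...,1]+50)<260)).astype(np.uint8)
cs=max(cv2.findContours(m,0,2)[0],key=cv2.contourArea)
W=np.array([plane("top",*q[0],90)[:2] for q in cs],np.float32);print("tray",cv2.minAreaRect(W),W.min(0),W.max(0))
sc=cv2.resize(p[145:335,140:370],None,fx=3,fy=3,interpolation=cv2.INTER_CUBIC);cv2.imwrite("pics/scene_crop.png",sc[:,:,::-1])
E
```

```text
[223.1 161.5] [215 153  17  20 253] med [ 502.7 -203.   163.3] y [-225.1 -178.9] zmax 186.70219038455505 dx/dy,dx/dz [ 0.  -0.2] face x at z=134.5,180: 507.44665112218644 500.1502199872907
[327.  192.4] [317 184  21  20 283] med [503.8  88.1 166. ] y [ 65.2 110.8] zmax 187.3458103898199 dx/dy,dx/dz [ 0.  -0.1] face x at z=134.5,180: 506.1941056364639 502.91601296985056
[197.9 196.2] [188 188  19  20 215] med [ 642.7 -201.3  166.9] y [-222.3 -177.7] zmax 187.8088162476596 dx/dy,dx/dz [0. 0.] face x at z=134.5,180: 641.8670833005261 643.7505136755655
[309.  229.4] [298 219  23  22 355] med [633.6  88.1 164.6] y [ 64.9 111.9] zmax 185.5283026133979 dx/dy,dx/dz [ 0.  -0.2] face x at z=134.5,180: 640.0391610541155 630.5983154171369
[248.2 225.4] [243 221  11   9  69] med [656.3 -61.3 143.9] y [-72.9 -51.8] zmax 145.93776329531525 dx/dy,dx/dz [-0.5  2.1] face x at z=134.5,180: 634.8531721035265 731.0976382534126
green tri (array([ 664.2, -245.4,  536.4]), np.float64(296.6273019496145)) scene plane [ 190.6 -967.6  132. ] top [ 668.1 -201.7  132. ]
tray ((598.8884887695312, -57.08198547363281), (397.2993469238281, 448.4526672363281), 0.2541312575340271) [ 400.4 -281.8] [798.5 167.8]
```

View pics/scene_crop.png

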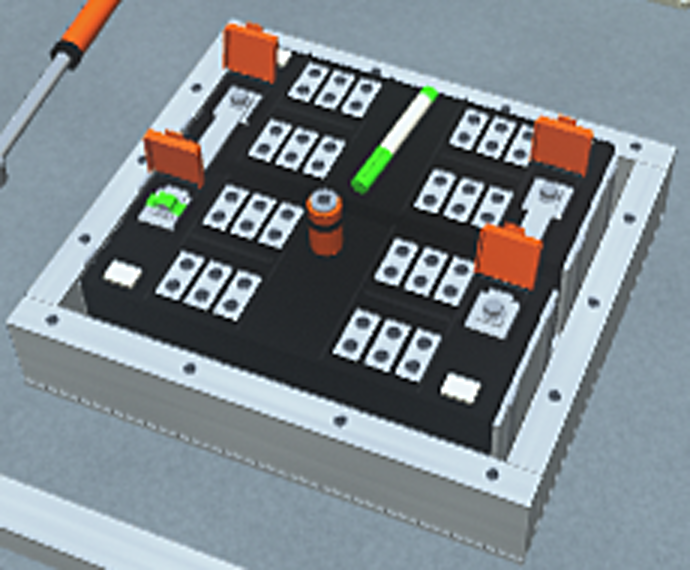

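The scene crop shows the marked terminal with its guard upright, the other guards open, and a free lane behind the guard. Both views agree on these positions:

| Item | Measured |
|---|---|
| Green stripe | about (666, -202, 132) |
| Guard face | x ≈ 640–643 |
| Guard top | z ≈ 187 |
| Tray centre | (599, -57) |
| Tray size | 397 × 448 |
| Pack yaw | about 0 |

The model puts the terminal at (666, -202) and the hinge at (643.5, -202, 134.5), which matches. Next I turn the tool square, close the fingers and travel.

```bash
python3 -m creep '{"delta_pos":[[0,0,0],[0,0,0],[-0.0182,-0.0324,0],[-0.0182,-0.0324,0],[-0.0182,-0.0324,0],[-0.0182,-0.0324,0],[-0.0182,-0.0324,0],[-0.0182,-0.0324,0],[-0.0182,-0.0324,0],[-0.0182,-0.0324,0],[-0.0182,-0.0324,0],[-0.0182,-0.0324,0]],"twist":[[0,0,-6.7],[0,0,-6.7],[0,0,0],[0,0,0],[0,0,0],[0,0,0],[0,0,0],[0,0,0],[0,0,0],[0,0,0],[0,0,0],[0,0,0]]}' 0
```

```text
t: 1.1
ee_pos: [327.4, 281.9, 241.3]
orientation: [-0.001, -3.141, 0.0]
ft_force: [1.3, 0.3, -0.6]
width: 11.1
grasp_force: 0.0
```

```bash
python3 -m creep '{"delta_pos":[[-0.0195,-0.0347,0],[-0.0195,-0.0347,0],[-0.0195,-0.0347,0],[-0.0195,-0.0347,0],[-0.0195,-0.0347,0],[-0.0195,-0.0347,0],[-0.0195,-0.0347,0],[-0.0195,-0.0347,0],[-0.0195,-0.0347,0],[-0.0195,-0.0347,0],[-0.0195,-0.0347,0],[-0.0195,-0.0347,0],[-0.0195,-0.0347,0],[-0.0195,-0.0347,0],[0,0,0],[0,0,0]],"twist":[[0,0,0],[0,0,0],[0,0,0],[0,0,0],[0,0,0],[0,0,0],[0,0,0],[0,0,0],[0,0,0],[0,0,0],[0,0,0],[0,0,0],[0,0,0],[0,0,0],[0,0,0],[0,0,0]]}' 0
python3 - <<'E'
from h import *
from workcell import *
for n in("scene",):
    p,d=get_image(n);cv2.imwrite("pics/s1.png",cv2.resize(p[60:335,100:400],None,fx=2,fy=2)[:,:,::-1])
print(get_obs()["width"])
E
```

```text
t: 2.43
ee_pos: [599.8, -204.1, 240.4]
orientation: [-0.006, -3.141, -0.001]
ft_force: [-0.2, 1.0, 0.3]
width: 0.6
grasp_force: 0.0
0.6289513732683901
```

View pics/s1.png

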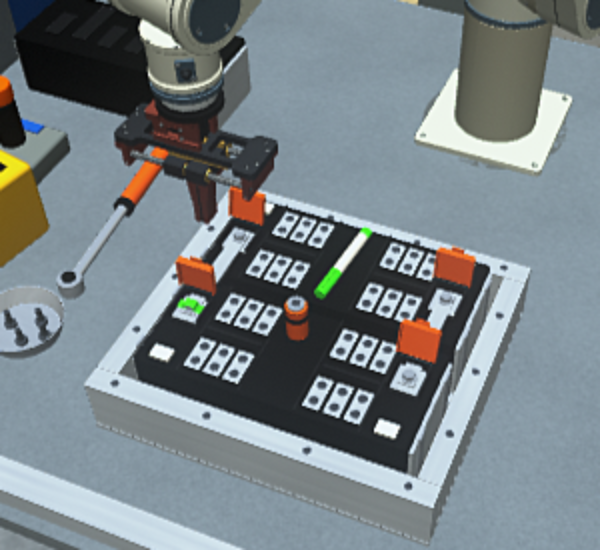

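The closed fingers hang behind the marked guard, well clear of the front guards. I go down to tips z ≈ 170 and move ahead to just short of the guard.

```bash
python3 -m creep '{"delta_pos":[[0,0,0.017],[0,0,0.017],[0,0,0.017],[-0.007,0,0],[-0.007,0,0],[-0.007,0,0],[0,0,0],[0,0,0]],"twist":[[0,0,0],[0,0,0],[0,0,0],[0,0,0],[0,0,0],[0,0,0],[0,0,0],[0,0,0]]}' 0
python3 -m creep '{"delta_pos":[[-0.003,0,0],[-0.003,0,0],[-0.003,0,0],[-0.003,0,0],[-0.003,0,0],[-0.003,0,0],[0,0,0]],"twist":[[0,0,0],[0,0,0],[0,0,0],[0,0,0],[0,0,0],[0,0,0],[0,0,0]]}' 0
```

```text
t: 3.15
ee_pos: [621.7, -202.2, 191.5]
orientation: [0.0, 3.14, -0.001]
ft_force: [-0.0, 0.6, 0.2]
width: 0.9
grasp_force: 0.0
t: 3.73
ee_pos: [639.2, -202.4, 190.3]
orientation: [0.001, 3.141, -0.0]
ft_force: [-0.2, 0.4, -0.7]
width: 0.5
grasp_force: 0.0
```

```bash
cat > look.py <<'E'
from h import *
from workcell import get_image
import sys
p,d=get_image("scene")
for c,s,m in blobs(p,(3,170,120),(18,255,255)):
    P=cloud("scene",m,d)
    if len(P)<40 or not(450<P[:,0].mean()<720 and abs(P[:,1].mean())<260):continue
    P=P[(P[:,2]>128)&(P[:,2]<195)]
    pc=np.linalg.svd(P[:,[0,2]]-P[:,[0,2]].mean(0),full_matrices=False)[2][0]
    print(np.round(c),"med",np.round(np.median(P,0)),"x",np.round(np.percentile(P[:,0],[2,98])),"z",np.round(np.percentile(P[:,2],[2,98])),"ang",np.round(np.arctan2(pc[1],pc[0])%np.pi,2))
cv2.imwrite(f"pics/{sys.argv[1]}.png",cv2.resize(p[100:300,130:360],None,fx=3,fy=3,interpolation=cv2.INTER_CUBIC)[:,:,::-1])
E
python3 look.py s2
```

```text
[327. 192.] med [504.  88. 164.] x [497. 511.] z [140. 187.] ang 1.64
[194. 197.] med [ 659. -201.  182.] x [650. 665.] z [173. 189.] ang 1.1
[248. 216.] med [654. -60. 165.] x [640. 660.] z [156. 170.] ang 2.84
[309. 229.] med [634.  88. 163.] x [624. 643.] z [139. 186.] ang 1.79
[248. 225.] med [656. -61. 137.] x [646. 660.] z [130. 147.] ang 1.52
```

View pics/s2.png

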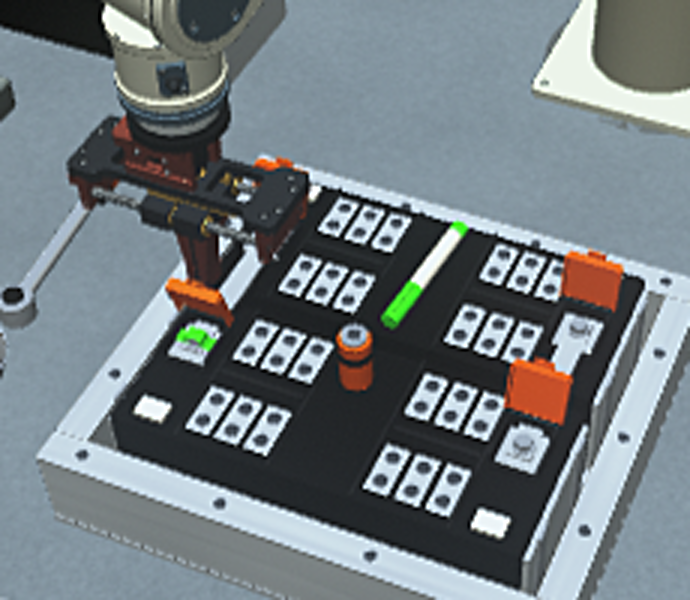

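The guard is tipping over in front of the fingertips, now at about 1.1–1.2 rad, and nothing else has moved. I follow the arc at a radius of about 38 mm.

```bash
python3 -m creep '{"delta_pos":[[-0.004,0,0.001],[-0.004,0,0.001],[-0.004,0,0.001],[-0.004,0,0.0025],[-0.004,0,0.0025],[-0.003,0,0.0035],[-0.003,0,0.0035],[-0.002,0,0.004],[-0.002,0,0.004],[0,0,0],[0,0,0]],"twist":[[0,0,0],[0,0,0],[0,0,0],[0,0,0],[0,0,0],[0,0,0],[0,0,0],[0,0,0],[0,0,0],[0,0,0],[0,0,0]]}' 0
python3 look.py s3
```

```text
t: 4.7
ee_pos: [668.4, -202.4, 166.8]
orientation: [-0.001, -3.141, -0.0]
ft_force: [-0.6, 0.6, 0.4]
width: 0.5
grasp_force: 0.0
[223. 162.] med [ 503. -203.  163.] x [495. 511.] z [138. 187.] ang 1.73
[327. 192.] med [504.  88. 164.] x [498. 511.] z [140. 187.] ang 1.64
[194. 212.] med [ 680. -193.  147.] x [645. 694.] z [138. 154.] ang 0.21
[248. 216.] med [654. -61. 165.] x [641. 659.] z [156. 171.] ang 2.69
[309. 229.] med [634.  87. 163.] x [626. 642.] z [139. 186.] ang 1.79
[248. 225.] med [657. -61. 138.] x [646. 660.] z [129. 146.] ang 1.63
```

View pics/s3.png

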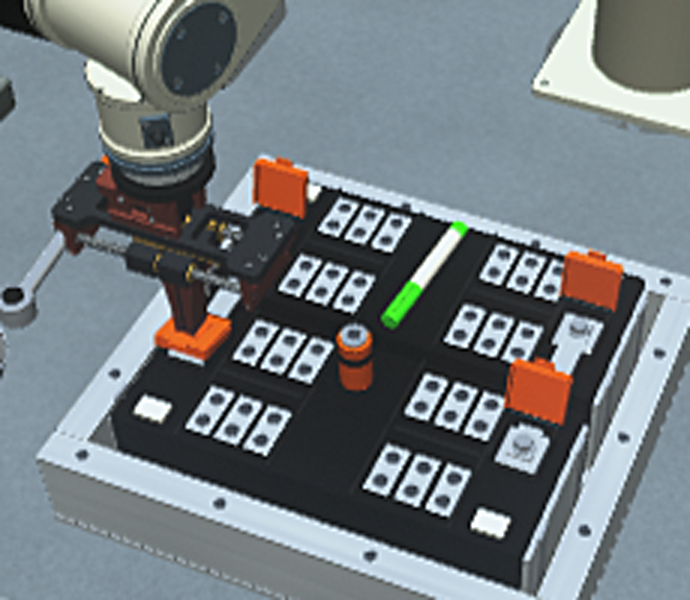

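The guard lies at about 0.2 rad under the tips. I press down gently in small steps and watch the force.

```bash
python3 -m creep '{"delta_pos":[[0,0,0.002],[0,0,0.002],[0,0,0.002],[0,0,0.001],[0,0,0],[0,0,0]],"twist":[[0,0,0],[0,0,0],[0,0,0],[0,0,0],[0,0,0],[0,0,0]]}' 0
python3 -m creep '{"delta_pos":[[0,0,0.001],[0,0,0],[0,0,0]],"twist":[[0,0,0],[0,0,0],[0,0,0]]}' 0
```

```text
t: 5.25
ee_pos: [668.5, -202.4, 160.2]
orientation: [-0.001, -3.141, -0.0]
ft_force: [0.3, 0.4, 0.2]
width: 0.4
grasp_force: 0.0
t: 5.5
ee_pos: [668.6, -202.4, 159.4]
orientation: [-0.002, -3.142, -0.0]
ft_force: [0.3, 0.1, 0.4]
width: 0.7
grasp_force: 0.0
```

```bash
python3 -m creep '{"delta_pos":[[0,0,0.001],[0,0,0],[0,0,0]],"twist":[[0,0,0],[0,0,0],[0,0,0]]}' 0
python3 -m creep '{"delta_pos":[[0,0,0.0005],[0,0,0],[0,0,0]],"twist":[[0,0,0],[0,0,0],[0,0,0]]}' 0
```

```text
t: 5.75
ee_pos: [668.6, -202.4, 158.3]
orientation: [-0.001, -3.141, -0.0]
ft_force: [0.1, -0.3, -0.3]
width: 0.3
grasp_force: 0.0
t: 6.0
ee_pos: [668.6, -202.4, 157.8]
orientation: [-0.001, -3.142, -0.0]
ft_force: [0.1, 0.5, 1.0]
width: 0.4
grasp_force: 0.1
```

```bash
python3 -m creep '{"delta_pos":[[0,0,0.0004],[0,0,0],[0,0,0]],"twist":[[0,0,0],[0,0,0],[0,0,0]]}' 0
python3 -m creep '{"delta_pos":[[0,0,0.0003],[0,0,0],[0,0,0]],"twist":[[0,0,0],[0,0,0],[0,0,0]]}' 0
```

```text
t: 6.25
ee_pos: [668.7, -202.4, 157.6]
orientation: [0.001, 3.141, -0.0]
ft_force: [-0.7, -0.2, 1.3]
width: 0.6
grasp_force: 0.8
t: 6.5
ee_pos: [668.7, -202.5, 157.6]
orientation: [0.001, 3.141, -0.0]
ft_force: [-1.7, -0.0, 3.7]
width: 0.5
grasp_force: 2.4
```

Force is rising (3.7 N) while z stalls at 157.6, so the tips are at 138.6. That matches the shut height of 138.5. I add one small press and hold, then lift straight up.

```bash
python3 -m creep '{"delta_pos":[[0,0,0.0003],[0,0,0],[0,0,0],[0,0,0]],"twist":[[0,0,0],[0,0,0],[0,0,0],[0,0,0]]}' 0
python3 -m creep '{"delta_pos":[[0,0,-0.002],[0,0,-0.005],[0,0,-0.01],[0,0,-0.02],[0,0,-0.03],[0,0,-0.03],[0,0,-0.03],[0,0,-0.03],[0.03,0,-0.02],[0.03,0,-0.02],[0.03,0,0],[0.03,0,0],[0,0,0],[0,0,0],[0,0,0]],"twist":[[0,0,0],[0,0,0],[0,0,0],[0,0,0],[0,0,0],[0,0,0],[0,0,0],[0,0,0],[0,0,0],[0,0,0],[0,0,0],[0,0,0],[0,0,0],[0,0,0],[0,0,0]]}' 0
python3 look.py s4
```

```text
t: 6.83
ee_pos: [668.7, -202.4, 157.5]
orientation: [0.001, 3.141, -0.0]
ft_force: [-2.8, 1.5, 6.9]
width: 0.6
grasp_force: 3.3
t: 8.08
ee_pos: [549.4, -202.5, 354.7]
orientation: [0.002, 3.14, -0.001]
ft_force: [-1.3, -0.3, -0.2]
width: 0.5
grasp_force: 0.0
[223. 162.] med [ 503. -203.  164.] x [494. 510.] z [141. 186.] ang 1.75
[327. 192.] med [504.  88. 165.] x [498. 510.] z [140. 188.] ang 1.64
[194. 212.] med [ 672. -199.  139.] x [646. 695.] z [134. 143.] ang 3.13
[248. 216.] med [653. -60. 164.] x [639. 659.] z [156. 170.] ang 2.8
[309. 229.] med [634.  88. 163.] x [624. 642.] z [139. 186.] ang 1.81
[248. 225.] med [656. -60. 136.] x [644. 661.] z [128. 148.] ang 1.48
```

View pics/s4.png

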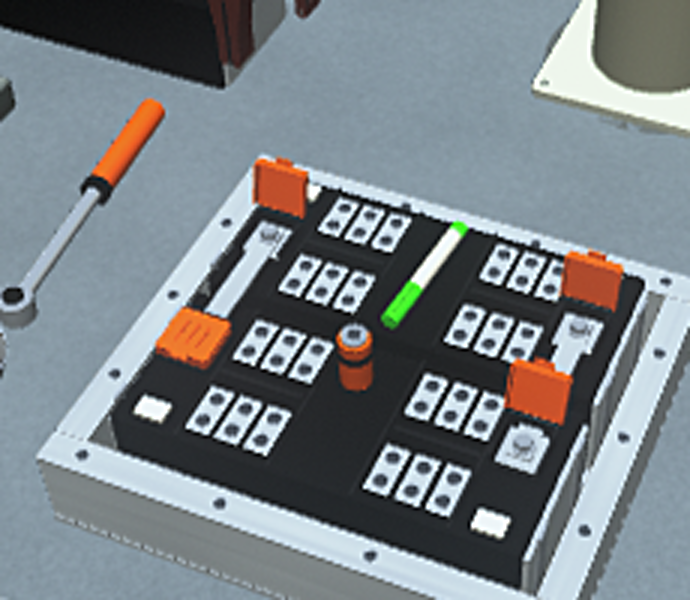

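The marked guard is level at z ≈ 139, with its angle within 0.02 rad of shut. The other guards and the parts in view are unchanged, and the hand is about 27 cm away.

```bash
python3 -c "from workcell import close_job;print(close_job())"
```

```text
the job is handed in; nothing more can be done
None
```

The green-marked terminal's guard is fully shut, the hand is about 27 cm clear of it, the other three guards and the loose parts I could see in the last picture look undisturbed, and the job is handed in (no verdict was returned).

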